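# Snug the oil plug of the power hone

### The arm

A 6-joint arm with a two-finger parallel gripper is mounted at the origin on the work surface. World frame = base frame: x ahead of the robot, y to its left, z up, the work surface at z = 0. Lengths are in m, angles in rad, forces in N, time in s.
With the tool pointing down it reaches from about 0.35 to 0.85 m from the base axis. Payload 8.1 kg.
Tool frame: the origin (TCP) lies midway between the tips of the shut fingers; the grasp point (between the pads) lies 19 mm behind it; z points along the fingers, y is the direction in which the jaws open and shut (so a half turn about z gives the same grasp; the last joint's range is limited). The gripper opens to 93 mm and grips with 3 to 60 N. Pads are 15 mm wide; open, the fingers measure 128 mm over their backs; the gripper's body (75 mm by 188 mm) begins 65 mm behind the grasp point.
Start: joints at [1.23, 0.13, 1.488, -0, 1.523, -0.085], TCP at [0.152, 0.58, 0.219] pointing down, gripper open.
Joint ranges: [-2.96, 2.96], [-0.89, 2.26], [0.02, 2.5], [-1.34, 4.48], [0, 2.73], [-2.66, 2.66]. Speed limits (rad/s): [2.39, 2.39, 2.79, 3.14, 3.14, 3.14].

### API

Orientations are given as a rotation vector (axis times angle).
In Python, from plant import monitor, eyes, ticket gives the robot as it stands.
- The arm moves only by the tool send_rows, never from a script. Its argument "motion" is a list of rows, each a list of 2 entries, a list of its own where there are three numbers: the shift along the tool's x, y, z in m, then the turn about the tool's z in degrees. In form: [[[dx, dy, dz], twist], ...]. A call has 1 to 12 rows; each row is the pose to reach, as a shift and turn from the pose commanded when the call began, along the tool's axes at that moment; what a row does not reach only later rows make up. A row lasts 1/8 s, in which the tool goes at most 62.5 mm and 10.7 degrees, less where a joint would pass 70% of its speed; a pose out of reach is approached as far as the arm can. A call with a gripper value outside its range is refused whole. "jaw" is the finger opening in m, from 0 to 0.093, set as the call begins (left out, the last holds). The fingers move at their own pace and stop on an object; "squeeze" is the grip in N (left out, the last holds). Time passes only in rows, so rows that repeat a pose let the fingers close. It gives the time, the measured TCP pose, the force and the opening at its end, in the units of the state.
- monitor.read_state(): the state, without advancing time (a new reading comes with each control period).
- eyes.read_camera(name): name is "scene" or "top"; returns the picture (400x640x3 uint8, red, green, blue); there is no depth.
- eyes.camera_model(name): a dict with "mtx" (3x3 intrinsics, pixels), "cam_to_world" (4x4, takes a point from camera to world coordinates). Camera axes: x right, y down, z forward; pixel columns grow to the right and rows downward; lengths in m; the calibration is good to about 2 mm. A picture is of the moment at which its call begins. camera_model takes no time and is no camera call.
- ticket.close_job(): hands the job in, once; it reports no verdict.
The state is a dict: "t": time; "q": joint angles; "dq": joint speeds; "joint_torque": joint torques, N m; "tool_pos": TCP position; "orientation": TCP orientation; "force": force on the tool from outside, world axes, zero at the start; "wrist_torque": the same for the moment, N m; "opening": finger opening in m.
Only numpy, scipy, OpenCV 4.12 (cv2) and the standard library are available. Lean on these libraries where they do the work, as an engineer would, in place of code of your own. Each camera call takes 0.05 s, during which the arm holds its last target.

### The job

The square-headed taper plug in the oil filler of the carver's power hone is only loosely started: turn it clockwise until you feel the taper bite, then about an eighth of a turn more so that it is snug, and no further. Then swing the dust cover shut over the plug and let go, leaving the things on the bench alone.

Things in the scene. Friction and masses are not known exactly. Their poses are not given: they have to be found in the camera images.
- hone: Power hone fixed to the bench: grey gear housing 160 (x) x 200 (y) x 90 mm high. Origin under its centre at bench level, z up. Dark motor to +x (reaches 210 mm from origin, 105 mm high), cork-rimmed wheel to -y (98 mm diameter, to 151 mm). On top: round filler boss (x 0, y -20 mm, top at 105 mm) and the cover's post (14 mm diameter, x 0, y +65 mm). Never moves; place and yaw vary.
- plug: Tapered threaded steel plug upright in the boss. Origin on its axis at the boss's top, z up. Square head 22 x 22 mm, sides square to its x and y, from 8 to 32 mm above the origin; below it the round taper, 29 mm diameter. The head's yaw at the start is arbitrary. It only turns about its upright axis: clockwise from above tightens (it does not sink noticeably). It stays where left.
- plug_grip (a point): Point on the plug's axis at half height of the square head (12 mm below its top). Feel while turning: free (0.03 N m) until the taper bites, then 0.3 N m, climbing to 0.42 at 0.6 rad past the bite, 0.51 at 0.9, 0.6 at 1.2, with no stop. Snug 0.36 to 0.57 (best 0.46). It is all friction: turn at 0.25 rad/s or less; at a pause up to 0.1 less is felt, after a brisk stop almost none.
- cover (a joint): Angle of the flat aluminium dust cover about its upright post: 0 = shut, disc centred over the plug (a stop); grows clockwise seen from above, to 2.1 rad; starts at 1.3 to 1.9. Stays where left (friction 0.04 N m). Arm 18 mm wide, 5 mm thick; disc 44 mm diameter, centred 85 mm from the pivot; underside about 142 mm above the bench, 5 mm above the plug's head. Shut, its arm points to the hone's -y.
- cover_peg (a point): Top centre of the black upright finger peg at the centre of the cover's disc: 12 mm diameter, 28 mm tall, top 176 mm above the bench. It moves round the pivot at 85 mm radius with the cover.
- cover_pivot (a point): The cover's upright pivot axis, at the height of the cover's underside. When the cover is shut, the peg is straight above the plug's axis.
- mallet: Bystander: round wooden carver's mallet standing on its head, 84 mm diameter, 240 mm tall, loose. Origin under its centre.
- gouge: Bystander: carving gouge with a wooden handle, 245 mm long, 24 mm high, lying loose along its x axis. Origin at the ferrule, at bench level.
- oil_bottle: Bystander: amber glass oil bottle, 56 mm diameter, 130 mm tall, standing loose. Origin under its centre.
- taper: The plug's tapered thread, hidden in the boss. Origin on the plug's axis at the boss's top, z up; this frame is fixed to the housing and does not turn with the plug.
- bore: The tapered hole in the boss in which the plug wedges. Origin on its axis at the boss's top, z up; fixed to the housing. Where the plug bites cannot be seen and differs from run to run: 0.3 to 1.8 rad clockwise from the start. More than 1.25 rad past the bite is overtightened.

How it is judged:
By the outcome, as a careful person would: the job done as asked, in the order asked, and still so for the second after the job is handed in, with the robot touching nothing.
It also fails if it takes over 72 s, if anything falls off the work surface, if the arm or the gripper's body presses on something with over 40 N, if the wrist force passes 120 N, or if a joint passes its speed limit or range.

## Working session

There is one attempt and no reset: what is moved stays moved. The work goes in short steps, Python scripts to look and compute and a tool call to move; the robot and the scene stay as the last step left them, time stands still between calls to the robot, and variables do not carry over. Pictures are saved under pics/ and viewed, and the job is handed in when it is done.

Besides the shell and the picture viewer there is one more tool, called after "Emit:" as name([rows], argument=value, ...), one row to a line, values as JSON. send_rows: Moves the arm, as the interface text tells. Its arguments: {"type":"object","properties":{"motion":{"type":"array","items":{"type":"array"}},"jaw":{"type":"number"},"squeeze":{"type":"number"}},"required":["motion"]}

```bash
ls; mkdir -p pics
python3 - <<'E'
from plant import monitor, eyes
import cv2
s=monitor.read_state();print({k:(v if not hasattr(v,'round') else v) for k,v in s.items()})
for n in("scene","top"):
    im=eyes.read_camera(n);cv2.imwrite(f"pics/{n}0.png",im[:,:,::-1]);m=eyes.camera_model(n);print(n,m)
E
```

```text
pics
{'t': 0.0, 'q': array([ 1.22960326e+00,  1.31125393e-01,  1.48929028e+00, -1.28247745e-05,
        1.52300801e+00, -8.53779969e-02]), 'dq': array([-2.87323809e-04, -6.69235126e-04, -1.03316308e-03, -1.57587707e-04,
        9.96034408e-04,  5.56463940e-05]), 'joint_torque': array([-6.03059434e-04, -5.59862351e+01, -4.91748405e+01,  7.67942565e-02,
        3.58238106e-02, -1.71651786e-04]), 'tool_pos': array([0.15159678, 0.57993597, 0.21760279]), 'orientation': array([-4.00689609e-01, -3.11555579e+00,  2.81491771e-03]), 'force': array([-0.74565167,  0.64660551, -0.29890939]), 'wrist_torque': array([-0.03708292,  0.00912613,  0.024477  ]), 'opening': 0.09303012335718604}
scene {'mtx': array([[453.02329918,   0.        , 323.83227167],
       [  0.        , 453.02329918, 203.55521729],
       [  0.        ,   0.        ,   1.        ]]), 'cam_to_world': array([[-0.72361634,  0.49371648, -0.48231051,  1.0927956 ],
       [ 0.68997909,  0.53522613, -0.48730057,  0.57859153],
       [ 0.01755686, -0.68540282, -0.72795242,  0.97876391],
       [ 0.        ,  0.        ,  0.        ,  1.        ]])}
top {'mtx': array([[411.60717542,   0.        , 317.38007339],
       [  0.        , 411.60717542, 200.55739472],
       [  0.        ,   0.        ,   1.        ]]), 'cam_to_world': array([[-0.09094985, -0.97212314,  0.21611274,  0.25934471],
       [-0.99585409,  0.08842083, -0.02136312,  0.0191792 ],
       [ 0.00165871, -0.21715973, -0.97613467,  1.31718711],
       [ 0.        ,  0.        ,  0.        ,  1.        ]])}
```

View pics/scene0.png

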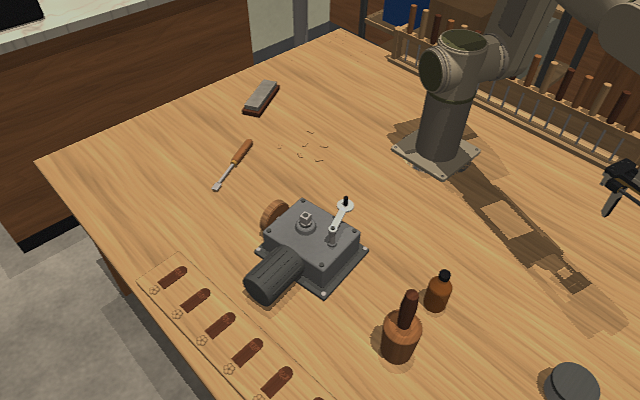

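View pics/top0.png

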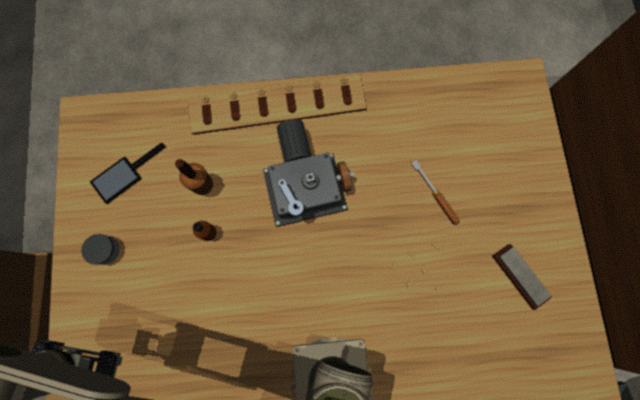

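Run:
```python
import cv2
a=cv2.imread("pics/scene0.png")[180:260,260:370];cv2.imwrite("pics/s_c.png",cv2.resize(a,None,fx=7,fy=7,interpolation=cv2.INTER_CUBIC))
a=cv2.imread("pics/top0.png")[145:225,255:365];cv2.imwrite("pics/t_c.png",cv2.resize(a,None,fx=7,fy=7,interpolation=cv2.INTER_CUBIC))
```

```text
(no output)
```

View pics/s_c.png

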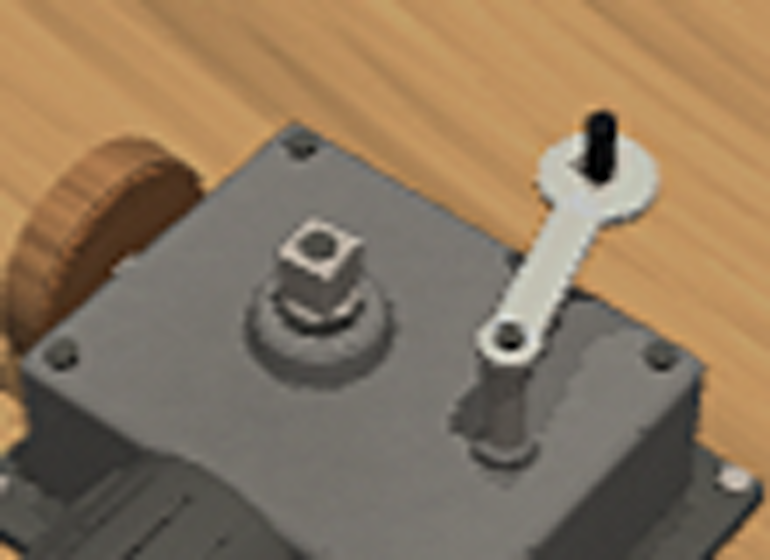

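View pics/t_c.png

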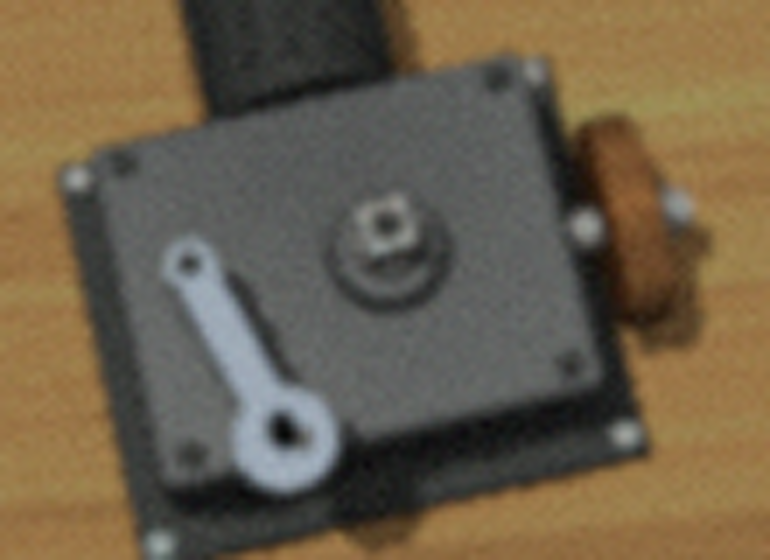

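```bash
cat > h.py <<'E'
import numpy as np
from plant import monitor, eyes
def px(n,c,off,f):
    return (np.array(c)+.5)/f-.5+np.array(off)
def back(n,p,z):
    m=eyes.camera_model(n);K=m["mtx"];T=m["cam_to_world"]
    d=T[:3,:3]@np.linalg.solve(K,[p[0],p[1],1.]);o=T[:3,3]
    return (o+d*(z-o[2])/d[2])
def proj(n,P):
    m=eyes.camera_model(n);K=m["mtx"];T=np.linalg.inv(m["cam_to_world"])
    c=K@(T[:3,:3]@np.array(P)+T[:3,3]);return c[:2]/c[2]
E
python3 - <<'E'
from h import *
import cv2
S=lambda c:px(0,c,(260,180),7)
T=lambda c:px(0,c,(255,145),7)
for nm,s,t,z in [("plug",(319,245),(386,224),.137),("pivot",(509,335),(190,262),.147),("pegtop",(602,117),(287,428),.176),("c1",(300,147),(499,77),.09),("c2",(61,355),(571,362),.09),("c3",(661,356),(193,453),.09),("c4x",(0,0),(125,162),.09)]:
    print(nm,back("scene",S(s),z).round(4),back("top",T(t),z).round(4))
for n,f,o in(("scene",S,(294,204)),("top",T,(302,168))):
    a=cv2.imread(f"pics/{n}0.png")[o[1]:o[1]+24,o[0]:o[0]+24]
    cv2.imwrite(f"pics/{n}_p.png",cv2.resize(a,None,fx=24,fy=24,interpolation=cv2.INTER_CUBIC))
E
```

```text
plug [0.5954 0.0108 0.137 ] [0.5955 0.0094 0.137 ]
pivot [0.5812 0.0926 0.147 ] [0.5836 0.093  0.147 ]
pegtop [0.5043 0.0598 0.176 ] [0.5027 0.0571 0.176 ]
c1 [ 0.5389 -0.0637  0.09  ] [ 0.6723 -0.0472  0.09  ]
c2 [ 0.6724 -0.0446  0.09  ] [ 0.5392 -0.0661  0.09  ]
c3 [0.5124 0.1042 0.09  ] [0.5137 0.1015 0.09  ]
c4x [ 0.5732 -0.2069  0.09  ] [0.6479 0.122  0.09  ]
```

View pics/scene_p.png

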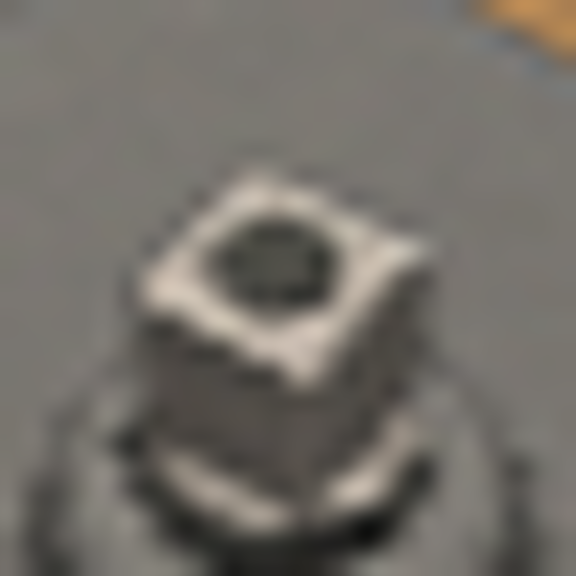

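View pics/top_p.png

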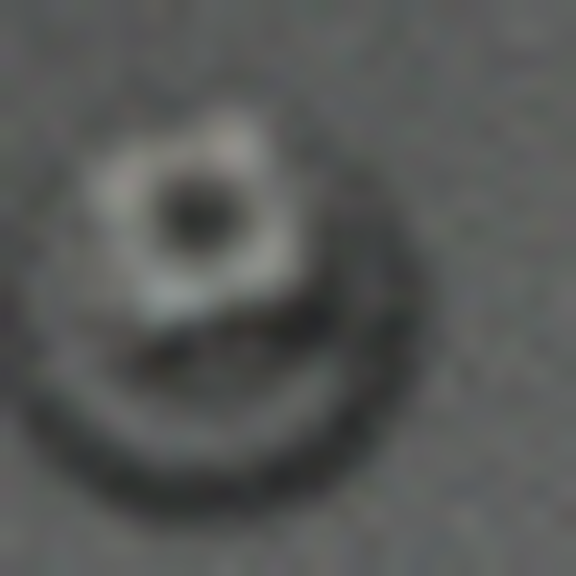

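Run:
```python
from h import *
from scipy.spatial.transform import Rotation as R
for n,o,cs in (("scene",(294,204),[(258,172),(425,245),(303,385),(145,280)]),("top",(302,168),[(95,160),(255,110),(302,282),(148,312)])):
    P=np.array([back(n,px(0,c,o,24),.137) for c in cs])
    print(n,P.mean(0).round(4))
    for i in range(4):
        d=P[(i+1)%4]-P[i];print(np.linalg.norm(d).round(4),np.degrees(np.arctan2(d[1],d[0])).round(1)%90)
s=monitor.read_state();M=R.from_rotvec(s["orientation"]).as_matrix();print(M.round(4))
t=np.array([.5955,.010,.20])-s["tool_pos"];print("shift in tool",(M.T@t).round(4))
```

```text
scene [0.5955 0.0116 0.137 ]
0.0203 16.900000000000006
0.023 14.5
0.022 6.099999999999994
0.019 10.099999999999994
top [0.5957 0.009  0.137 ]
0.0209 12.799999999999997
0.0229 9.599999999999994
0.0194 6.200000000000003
0.0207 13.7
[[-9.675e-01  2.530e-01 -6.000e-04]
 [ 2.530e-01  9.675e-01 -1.600e-03]
 [ 1.000e-04 -1.700e-03 -1.000e+00]]
shift in tool [-0.5736 -0.4391  0.0183]
```

Emit:
send_rows([
  [[0, 0, -0.04], 0],
  [[-0.04, -0.03, -0.06], -4],
  [[-0.08, -0.061, -0.06], -8],
  [[-0.125, -0.096, -0.06], -12],
  [[-0.17, -0.13, -0.06], -16],
  [[-0.215, -0.165, -0.06], -20],
  [[-0.26, -0.2, -0.06], -24],
  [[-0.305, -0.233, -0.06], -26],
  [[-0.35, -0.268, -0.06], -26],
  [[-0.395, -0.302, -0.06], -26],
  [[-0.44, -0.337, -0.05], -26],
  [[-0.48, -0.367, -0.04], -26],
], jaw=0.05, squeeze=60)

```text
t: 1.6
tool_pos: [0.5242, 0.1021, 0.2581]
orientation: [0.309, -3.126, 0.0]
force: [1.5, 0.4, 0.2]
opening: 0.0501
```

```bash
cat >> h.py <<'E'
from scipy.spatial.transform import Rotation as R
def st(target=None):
    s=monitor.read_state();M=R.from_rotvec(s["orientation"]).as_matrix()
    print("t",round(s["t"],2),"pos",s["tool_pos"].round(4),"yaw_y",np.degrees(np.arctan2(M[1,1],M[0,1])).round(2),"z",M[:,2].round(4),"q",s["q"].round(3),"F",s["force"].round(1),"tau",s["wrist_torque"].round(3),"op",round(s["opening"],4))
    if target is not None: print("shift",(M.T@(np.array(target)-s["tool_pos"])).round(4))
E
python3 -c "
from h import *
st([.5956,.0102,.20])"
```

```text
t 1.6 pos [0.5242 0.1021 0.2581] yaw_y 101.3 z [-1.e-04 -0.e+00 -1.e+00] q [ 0.096 -0.062  1.614 -0.     1.59  -1.672] F [1.5 0.4 0.2] tau [0.075 0.026 0.034] op 0.0501
shift [-0.0521 -0.1041  0.0581]
```

Emit:
send_rows([
  [[-0.015, -0.03, 0.01], 0],
  [[-0.03, -0.06, 0.02], 0],
  [[-0.045, -0.09, 0.03], 0],
  [[-0.052, -0.104, 0.05], 0],
  [[-0.052, -0.104, 0.08], 0],
  [[-0.052, -0.104, 0.1], 0],
  [[-0.052, -0.104, 0.105], 0],
  [[-0.052, -0.104, 0.105], 0],
])

```text
t: 2.6
tool_pos: [0.5947, 0.0127, 0.1538]
orientation: [-0.311, 3.126, 0.0]
force: [0.5, 0.0, 0.6]
opening: 0.0502
```

Run:
```python
from h import *
import cv2
st([.5956,.0102,.117])
for n,o in(("scene",(265,170)),("top",(270,140))):
    a=eyes.read_camera(n)[:,:,::-1][o[1]:o[1]+80,o[0]:o[0]+100]
    cv2.imwrite(f"pics/{n}1.png",cv2.resize(a,None,fx=7,fy=7,interpolation=cv2.INTER_CUBIC))
```

```text
t 2.6 pos [0.5947 0.0127 0.1538] yaw_y 101.38 z [ 0.  0. -1.] q [-0.065  0.155  1.581  0.     1.406 -1.834] F [0.5 0.  0.6] tau [ 0.02  -0.007 -0.011] op 0.0502
shift [-0.0004 -0.0026  0.0368]
```

View pics/scene1.png

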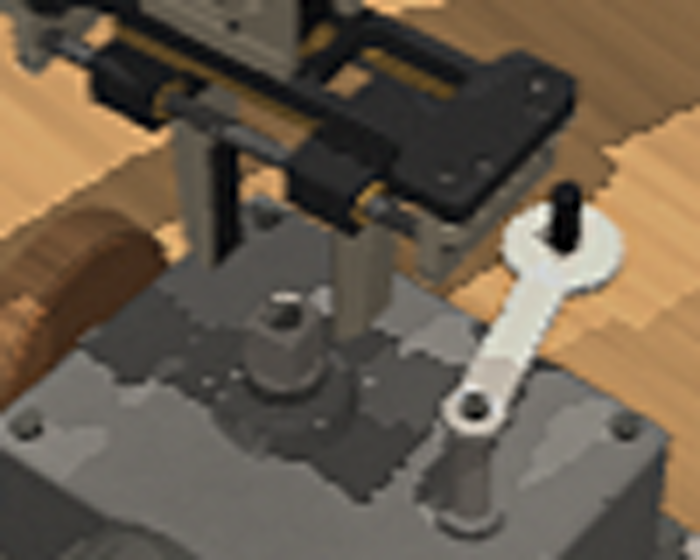

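View pics/top1.png

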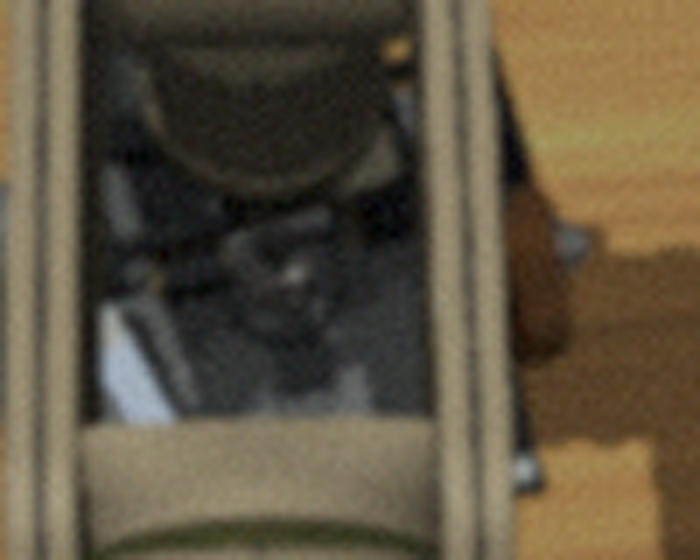

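Emit:
send_rows([
  [[0, -0.002, 0.01], 0],
  [[0, -0.0025, 0.02], 0],
  [[0, -0.0025, 0.03], 0],
  [[0, -0.0025, 0.036], 0],
  [[0, -0.0025, 0.036], 0],
])

```text
t: 3.32
tool_pos: [0.5947, 0.0098, 0.1167]
orientation: [0.31, -3.125, -0.0]
force: [0.5, -0.0, 0.1]
opening: 0.05
```

Emit:
send_rows([
  [[0, 0, 0], 0],
  [[0, 0, 0], 0],
  [[0, 0, 0], 0],
  [[0, 0, 0], 0],
  [[0, 0, 0], 0],
  [[0, 0, 0], 0],
], jaw=0.015, squeeze=8)

```text
t: 4.08
tool_pos: [0.5956, 0.0107, 0.1181]
orientation: [-0.311, 3.125, 0.002]
force: [-0.1, 5.6, 1.8]
opening: 0.0225
```

```bash
python3 -c "
from h import *
st([.5956,.0102,.117])"
```

```text
t 4.08 pos [0.5956 0.0107 0.1181] yaw_y 101.37 z [ 8.0e-04  1.2e-03 -1.0e+00] q [-6.900e-02  1.850e-01  1.614e+00  1.000e-03  1.342e+00 -1.838e+00] F [-0.1  5.6  1.8] tau [ 1.002 -0.003 -0.004] op 0.0225
shift [ 0.0001 -0.0005  0.0011]
```

Emit:
send_rows([
  [[0, 0.0008, 0], 0],
  [[0, 0.0008, 0], 0],
], squeeze=20)

```text
t: 4.32
tool_pos: [0.5955, 0.0107, 0.1181]
orientation: [-0.311, 3.125, -0.0]
force: [1.5, 3.8, 2.7]
opening: 0.0218
```

Emit:
send_rows([
  [[0, 0, 0], 0],
  [[0, 0, 0], 0],
], squeeze=55)

```text
t: 4.58
tool_pos: [0.5955, 0.0107, 0.1181]
orientation: [-0.31, 3.125, 0.0]
force: [2.9, 3.8, 2.7]
opening: 0.0217
```

```bash
python3 -c "
from h import *
st([.5956,.0102,.117])"
```

```text
t 4.58 pos [0.5955 0.0107 0.1181] yaw_y 101.34 z [ 1.e-03  3.e-04 -1.e+00] q [-0.068  0.185  1.614  0.     1.341 -1.837] F [2.9 3.8 2.7] tau [ 0.793 -0.358  0.007] op 0.0217
shift [ 0.     -0.0005  0.0011]
```

Emit:
send_rows([
  [[0, 0, 0], 1.5],
  [[0, 0, 0], 3],
  [[0, 0, 0], 4.5],
  [[0, 0, 0], 6],
  [[0, 0, 0], 7.5],
  [[0, 0, 0], 9],
])

```text
t: 5.32
tool_pos: [0.5955, 0.0106, 0.118]
orientation: [-0.062, 3.14, 0.0]
force: [3.2, 3.8, 3.0]
opening: 0.0213
```

```bash
python3 -c "
from h import *
st()"
```

```text
t 5.33 pos [0.5955 0.0106 0.118 ] yaw_y 92.26 z [ 1.e-03  1.e-04 -1.e+00] q [-0.068  0.185  1.614  0.     1.341 -1.679] F [3.2 3.8 3. ] tau [ 0.76  -0.453 -0.01 ] op 0.0213
```

Emit:
send_rows([
  [[0, 0, 0], 1.5],
  [[0, 0, 0], 3],
  [[0, 0, 0], 4.5],
  [[0, 0, 0], 6],
  [[0, 0, 0], 7.5],
  [[0, 0, 0], 9],
])

```text
t: 6.08
tool_pos: [0.5955, 0.0105, 0.118]
orientation: [0.185, 3.135, -0.0]
force: [2.5, 3.7, 4.5]
opening: 0.0217
```

```bash
python3 -c "
from h import *
st()"
```

```text
t 6.08 pos [0.5955 0.0105 0.118 ] yaw_y 83.25 z [ 9.e-04 -2.e-04 -1.e+00] q [-0.068  0.185  1.614 -0.     1.341 -1.521] F [2.5 3.7 4.5] tau [ 0.589 -0.643  0.031] op 0.0217
```

Emit:
send_rows([
  [[0, 0, 0], 1.5],
  [[0, 0, 0], 3],
  [[0, 0, 0], 4.5],
  [[0, 0, 0], 6],
  [[0, 0, 0], 7.5],
  [[0, 0, 0], 9],
])

```text
t: 6.82
tool_pos: [0.5955, 0.0103, 0.118]
orientation: [0.431, 3.111, -0.0]
force: [3.7, 3.4, 4.8]
opening: 0.0215
```

```bash
python3 -c "
from h import *
st()"
```

```text
t 6.83 pos [0.5955 0.0103 0.118 ] yaw_y 74.24 z [ 9.e-04 -4.e-04 -1.e+00] q [-0.069  0.185  1.614 -0.     1.341 -1.364] F [3.7 3.4 4.8] tau [ 0.524 -0.595 -0.023] op 0.0215
```

Emit:
send_rows([
  [[0, 0, 0], 1.5],
  [[0, 0, 0], 3],
  [[0, 0, 0], 4.5],
  [[0, 0, 0], 6],
  [[0, 0, 0], 7.5],
  [[0, 0, 0], 9],
])

```text
t: 7.58
tool_pos: [0.5954, 0.0102, 0.118]
orientation: [0.673, 3.068, -0.001]
force: [2.4, 2.3, 5.2]
opening: 0.0215
```

```bash
python3 -c "
from h import *
st()"
```

```text
t 7.58 pos [0.5954 0.0102 0.118 ] yaw_y 65.24 z [ 8.e-04 -5.e-04 -1.e+00] q [-0.069  0.185  1.614 -0.     1.341 -1.207] F [2.4 2.3 5.2] tau [ 0.389 -0.54   0.015] op 0.0215
```

Emit:
send_rows([
  [[0, 0, 0], 1.5],
  [[0, 0, 0], 3],
  [[0, 0, 0], 4.5],
  [[0, 0, 0], 6],
  [[0, 0, 0], 7.5],
  [[0, 0, 0], 9],
])

```text
t: 8.32
tool_pos: [0.5954, 0.0101, 0.118]
orientation: [0.912, 3.006, -0.001]
force: [3.5, 2.5, 5.4]
opening: 0.0213
```

```bash
python3 -c "
from h import *
st()"
```

```text
t 8.32 pos [0.5954 0.0101 0.118 ] yaw_y 56.25 z [ 6.e-04 -7.e-04 -1.e+00] q [-6.900e-02  1.850e-01  1.614e+00 -1.000e-03  1.341e+00 -1.050e+00] F [3.5 2.5 5.4] tau [ 0.381 -0.474  0.337] op 0.0213
```

Emit:
send_rows([
  [[0, 0, 0], 1.5],
  [[0, 0, 0], 3],
  [[0, 0, 0], 4.5],
  [[0, 0, 0], 6],
  [[0, 0, 0], 7.5],
  [[0, 0, 0], 9],
])

```text
t: 9.07
tool_pos: [0.5953, 0.01, 0.118]
orientation: [1.145, 2.925, -0.001]
force: [2.4, 1.6, 5.5]
opening: 0.0216
```

```bash
python3 -c "
from h import *
st()"
```

```text
t 9.07 pos [0.5953 0.01   0.118 ] yaw_y 47.26 z [ 4.e-04 -9.e-04 -1.e+00] q [-6.900e-02  1.850e-01  1.614e+00 -1.000e-03  1.342e+00 -8.930e-01] F [2.4 1.6 5.5] tau [ 0.218 -0.359  0.299] op 0.0216
```

Emit:
send_rows([
  [[0, 0, 0], 1.5],
  [[0, 0, 0], 3],
  [[0, 0, 0], 4.5],
  [[0, 0, 0], 6],
  [[0, 0, 0], 7.5],
  [[0, 0, 0], 9],
])

```text
t: 9.82
tool_pos: [0.5952, 0.0099, 0.118]
orientation: [1.371, 2.826, -0.001]
force: [2.1, 1.6, 6.4]
opening: 0.0215
```

```bash
python3 -c "
from h import *
st()"
```

```text
t 9.82 pos [0.5952 0.0099 0.118 ] yaw_y 38.26 z [ 2.0e-04 -1.1e-03 -1.0e+00] q [-6.900e-02  1.850e-01  1.614e+00 -1.000e-03  1.342e+00 -7.360e-01] F [2.1 1.6 6.4] tau [ 0.127 -0.281  0.338] op 0.0215
```

Emit:
send_rows([
  [[0, 0, 0], 1.5],
  [[0, 0, 0], 3],
  [[0, 0, 0], 4.5],
  [[0, 0, 0], 6],
  [[0, 0, 0], 7.5],
  [[0, 0, 0], 9],
])

```text
t: 10.58
tool_pos: [0.5951, 0.0098, 0.118]
orientation: [1.588, 2.71, -0.002]
force: [0.5, 0.4, 5.7]
opening: 0.0216
```

```bash
python3 -c "
from h import *
st()"
```

```text
t 10.57 pos [0.5951 0.0098 0.118 ] yaw_y 29.26 z [ 0.     -0.0013 -1.    ] q [-6.900e-02  1.850e-01  1.614e+00 -1.000e-03  1.342e+00 -5.790e-01] F [0.5 0.4 5.7] tau [ 0.13  -0.14   0.376] op 0.0216
```

Emit:
send_rows([
  [[0, 0, 0], 1.5],
  [[0, 0, 0], 3],
  [[0, 0, 0], 4.5],
  [[0, 0, 0], 6],
  [[0, 0, 0], 7.5],
])

```text
t: 11.2
tool_pos: [0.595, 0.0098, 0.118]
orientation: [1.762, 2.6, -0.002]
force: [1.0, 1.6, 6.7]
opening: 0.0214
```

```bash
python3 -c "
from h import *
st()"
```

```text
t 11.2 pos [0.595  0.0098 0.118 ] yaw_y 21.76 z [-3.0e-04 -1.3e-03 -1.0e+00] q [-6.900e-02  1.850e-01  1.614e+00 -1.000e-03  1.342e+00 -4.480e-01] F [1.  1.6 6.7] tau [0.086 0.006 0.418] op 0.0214
```

Emit:
send_rows([
  [[0, 0, 0], 1.5],
  [[0, 0, 0], 3],
  [[0, 0, 0], 4.5],
  [[0, 0, 0], 6],
])

```text
t: 11.7
tool_pos: [0.5949, 0.0097, 0.118]
orientation: [1.896, 2.505, -0.002]
force: [0.9, -0.4, 6.7]
opening: 0.0218
```

```bash
python3 -c "
from h import *
st()"
```

```text
t 11.7 pos [0.5949 0.0097 0.118 ] yaw_y 15.76 z [-5.0e-04 -1.4e-03 -1.0e+00] q [-6.900e-02  1.850e-01  1.614e+00 -1.000e-03  1.342e+00 -3.440e-01] F [ 0.9 -0.4  6.7] tau [0.099 0.063 0.47 ] op 0.0218
```

Emit:
send_rows([
  [[0, 0, 0], 0],
  [[0, 0, 0], 0],
  [[0, 0, 0], 0],
  [[0, 0, 0], 0],
], jaw=0.05, squeeze=6)

```text
t: 12.2
tool_pos: [0.5948, 0.0105, 0.1173]
orientation: [-1.894, -2.506, 0.001]
force: [0.1, -0.2, -0.1]
opening: 0.0493
```

Emit:
send_rows([
  [[0, 0, -0.01], 0],
  [[0, 0, -0.03], 0],
  [[0, 0, -0.05], 0],
  [[0, 0, -0.07], 0],
  [[0, 0, -0.085], 0],
  [[0, 0, -0.085], 10],
  [[0, 0, -0.085], 20],
  [[0, 0, -0.085], 30],
  [[0, 0, -0.085], 40],
  [[0, 0, -0.085], 50],
  [[0, 0, -0.085], 60],
  [[0, 0, -0.085], 70],
])

```text
t: 13.7
tool_pos: [0.5951, 0.0106, 0.2031]
orientation: [2.992, 0.958, -0.0]
force: [0.4, 0.4, 0.4]
opening: 0.0499
```

Run:
```python
from h import *
import cv2
st([.5051,.0593,.20])
o=(265,170)
for n,o in(("scene",(265,170)),("top",(255,145))):
    a=eyes.read_camera(n)[:,:,::-1][o[1]:o[1]+80,o[0]:o[0]+100]
    cv2.imwrite(f"pics/{n}2.png",cv2.resize(a,None,fx=7,fy=7,interpolation=cv2.INTER_CUBIC))
```

```text
t 13.7 pos [0.5951 0.0106 0.2031] yaw_y -54.49 z [-0. -0. -1.] q [-0.068  0.125  1.523 -0.     1.494  0.883] F [0.4 0.4 0.4] tau [-0.074  0.13  -0.06 ] op 0.0499
shift [-0.0449 -0.0919  0.0031]
```

View pics/scene2.png

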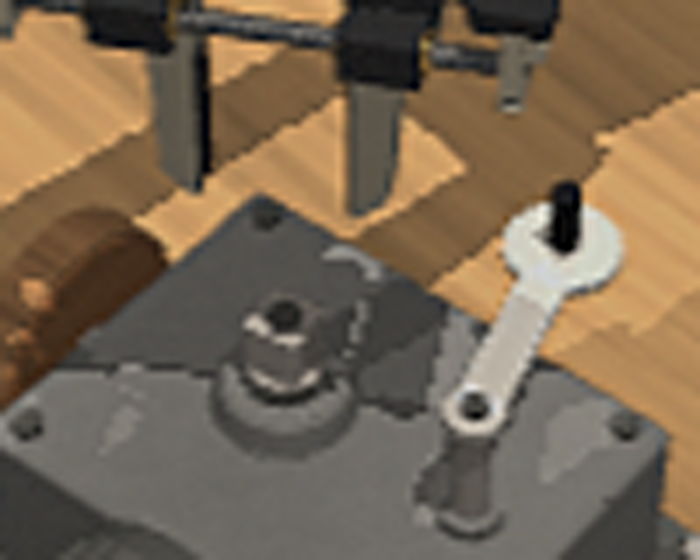

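Emit:
send_rows([
  [[-0.011, -0.023, 0], 4],
  [[-0.022, -0.046, 0], 8],
  [[-0.034, -0.069, 0], 11],
  [[-0.045, -0.092, 0], 11],
  [[-0.045, -0.092, 0.01], 11],
  [[-0.045, -0.092, 0.01], 11],
])

```text
t: 14.55
tool_pos: [0.5045, 0.0586, 0.1918]
orientation: [-3.067, -0.679, 0.002]
force: [-0.0, -0.1, -0.0]
opening: 0.0502
```

Run:
```python
from h import *
import cv2
st([.5051,.0593,.154])
for n,o in(("scene",(295,150)),("top",(250,150))):
    a=eyes.read_camera(n)[:,:,::-1][o[1]:o[1]+80,o[0]:o[0]+100]
    cv2.imwrite(f"pics/{n}3.png",cv2.resize(a,None,fx=7,fy=7,interpolation=cv2.INTER_CUBIC))
```

```text
t 14.55 pos [0.5045 0.0586 0.1918] yaw_y -65.02 z [-1.2e-03 -2.0e-04 -1.0e+00] q [ 0.015 -0.105  1.775 -0.     1.473  1.15 ] F [-0.  -0.1 -0. ] tau [-0.076  0.186  0.015] op 0.0502
shift [ 0.0009 -0.0004  0.0378]
```

View pics/scene3.png

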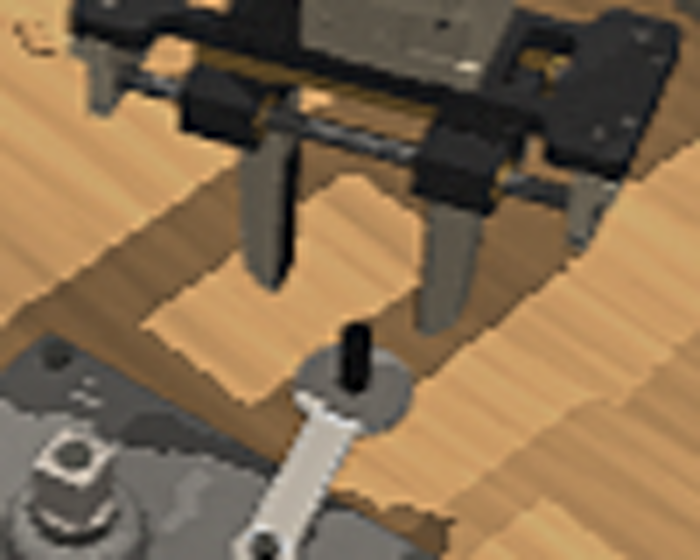

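View pics/top3.png

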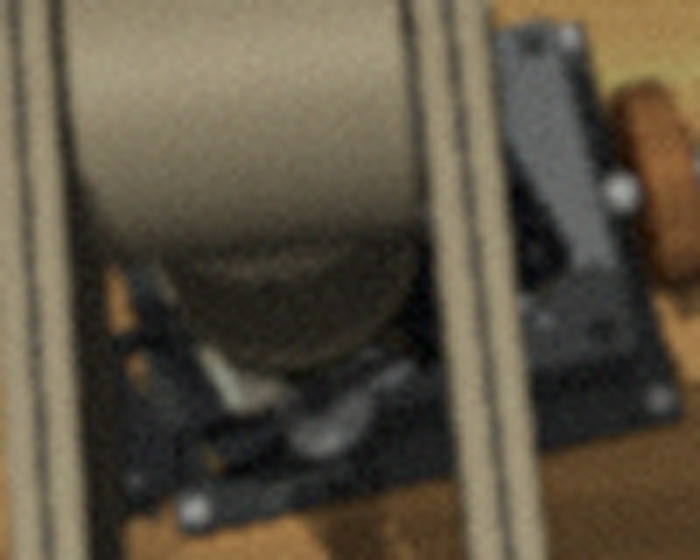

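Emit:
send_rows([
  [[0.0005, 0, 0.012], 0],
  [[0.0005, 0, 0.025], 0],
  [[0.0005, 0, 0.037], 0],
  [[0.0005, 0, 0.037], 0],
])

```text
t: 15.15
tool_pos: [0.504, 0.059, 0.1538]
orientation: [-3.067, -0.676, 0.005]
force: [0.1, 0.0, -0.6]
opening: 0.05
```

Emit:
send_rows([
  [[0, 0, 0], 0],
  [[0, 0, 0], 0],
  [[0, 0, 0], 0],
  [[0, 0, 0], 0],
  [[0, 0, 0], 0],
  [[0, 0, 0], 0],
], jaw=0.006, squeeze=6)

```text
t: 15.9
tool_pos: [0.5053, 0.059, 0.1558]
orientation: [3.068, 0.676, 0.0]
force: [-0.5, -0.3, 1.5]
opening: 0.0115
```

Run:
```python
from h import *
import cv2
st([.5051,.0593,.155])
s=monitor.read_state()
plug=np.array([.595,.0105]);piv=plug+.085*np.array([-np.sin(np.radians(8.5)),np.cos(np.radians(8.5))])
p0=s["tool_pos"][:2];d=p0-piv;print(piv,np.hypot(*d),np.degrees(np.arctan2(d[1],d[0])))
M=R.from_rotvec(s["orientation"]).as_matrix()
a0=np.degrees(np.arctan2(d[1],d[0]));r=np.hypot(*d)
N=22
for i in range(1,N+1):
    f=i/N
    a=np.radians(a0+(-81.5-a0)*f); rr=r+(.085-r)*f
    P=piv+rr*np.array([np.cos(a),np.sin(a)])
    print(i,(M.T@np.r_[P-p0,0]).round(4)[:2],round(-(-81.5-a0)*f,1))
```

```text
t 15.9 pos [0.5053 0.059  0.1558] yaw_y -65.15 z [ 3.e-04  0.e+00 -1.e+00] q [ 0.015 -0.08   1.818  0.     1.404  1.153] F [-0.5 -0.3  1.5] tau [0.012 0.245 0.005] op 0.0115
shift [-0.0001 -0.0003  0.0008]
[0.5824362  0.09456635] 0.08492660727401721 -155.27157126112243
1 [0.0001 0.005 ] -3.4
2 [0.0006 0.0099] -6.7
3 [0.0013 0.0148] -10.1
4 [0.0023 0.0197] -13.4
5 [0.0035 0.0245] -16.8
6 [0.0051 0.0292] -20.1
7 [0.0069 0.0339] -23.5
8 [0.009  0.0384] -26.8
9 [0.0114 0.0427] -30.2
10 [0.014 0.047] -33.5
11 [0.0169 0.051 ] -36.9
12 [0.02   0.0549] -40.2
13 [0.0233 0.0586] -43.6
14 [0.0268 0.0621] -46.9
15 [0.0305 0.0654] -50.3
16 [0.0344 0.0685] -53.7
17 [0.0385 0.0714] -57.0
18 [0.0427 0.074 ] -60.4
19 [0.0471 0.0763] -63.7
20 [0.0516 0.0784] -67.1
21 [0.0563 0.0802] -70.4
22 [0.061  0.0817] -73.8
```

Emit:
send_rows([
  [[0.0001, 0.005, 0], -3.4],
  [[0.0006, 0.0099, 0], -6.7],
  [[0.0013, 0.0148, 0], -10.1],
  [[0.0023, 0.0197, 0], -13.4],
  [[0.0035, 0.0245, 0], -16.8],
  [[0.0051, 0.0292, 0], -20.1],
  [[0.0069, 0.0339, 0], -23.5],
  [[0.009, 0.0384, 0], -26.8],
  [[0.0114, 0.0427, 0], -30.2],
  [[0.014, 0.047, 0], -33.5],
  [[0.0169, 0.051, 0], -36.9],
  [[0.02, 0.0549, 0], -40.2],
])

```text
t: 17.4
tool_pos: [0.5467, 0.0178, 0.1558]
orientation: [-2.647, -1.692, -0.001]
force: [-1.0, 1.8, 1.4]
opening: 0.0118
```

```bash
cat > arc.py <<'E'
from h import *
import sys
N=int(sys.argv[1])
st()
s=monitor.read_state()
piv=np.array([.58244,.09457])
p0=s["tool_pos"][:2];d=p0-piv
M=R.from_rotvec(s["orientation"]).as_matrix()
a0=np.degrees(np.arctan2(d[1],d[0]));r=np.hypot(*d);print(r,a0)
for i in range(1,N+1):
    f=i/N
    a=np.radians(a0+(-81.5-a0)*f); rr=r+(.085-r)*f
    P=piv+rr*np.array([np.cos(a),np.sin(a)])
    print(i,(M.T@np.r_[P-p0,0]).round(4)[:2],round(-(-81.5-a0)*f,1))
E
python3 arc.py 10
```

```text
t 17.4 pos [0.5467 0.0178 0.1558] yaw_y -24.84 z [ 4.e-04  4.e-04 -1.e+00] q [-0.062  0.025  1.715  0.     1.401  0.372] F [-1.   1.8  1.4] tau [ 0.273  0.111 -0.034] op 0.0118
0.08471838272789678 -114.94604199125455
1 [0.0001 0.0049] -3.3
2 [0.0005 0.0099] -6.7
3 [0.0012 0.0148] -10.0
4 [0.0022 0.0196] -13.4
5 [0.0034 0.0244] -16.7
6 [0.0049 0.0291] -20.1
7 [0.0067 0.0338] -23.4
8 [0.0088 0.0383] -26.8
9 [0.0111 0.0426] -30.1
10 [0.0137 0.0469] -33.4
```

Emit:
send_rows([
  [[0.0001, 0.0049, 0], -3.3],
  [[0.0005, 0.0099, 0], -6.7],
  [[0.0012, 0.0148, 0], -10.0],
  [[0.0022, 0.0196, 0], -13.4],
  [[0.0034, 0.0244, 0], -16.7],
  [[0.0049, 0.0291, 0], -20.1],
  [[0.0067, 0.0338, 0], -23.4],
  [[0.0088, 0.0383, 0], -26.8],
  [[0.0111, 0.0426, 0], -30.1],
  [[0.0124, 0.0448, 0], -31.7],
  [[0.0124, 0.0448, 0], -31.7],
])

```text
t: 18.77
tool_pos: [0.5924, 0.0106, 0.1558]
orientation: [-2.087, -2.348, -0.001]
force: [-0.4, 5.0, 2.7]
opening: 0.012
```

```bash
python3 arc.py 4
```

```text
t 18.77 pos [0.5924 0.0106 0.1558] yaw_y 6.74 z [ 3.e-04  9.e-04 -1.e+00] q [-6.900e-02  1.470e-01  1.586e+00  1.000e-03  1.409e+00 -1.870e-01] F [-0.4  5.   2.7] tau [ 0.822  0.094 -0.03 ] op 0.012
0.08459188083641334 -83.20925520326163
1 [-0.0001  0.0006] -0.4
2 [-0.0002  0.0013] -0.9
3 [-0.0003  0.0019] -1.3
4 [-0.0004  0.0025] -1.7
```

Emit:
send_rows([
  [[0.0006, 0.001, 0], -0.6],
  [[0.0006, 0.002, 0], -1.2],
  [[0.0006, 0.003, 0], -1.7],
  [[0.0006, 0.003, 0], -1.7],
])

```text
t: 19.27
tool_pos: [0.5947, 0.0109, 0.1557]
orientation: [-2.051, -2.379, 0.001]
force: [-4.4, 3.5, 5.5]
opening: 0.0118
```

```bash
python3 arc.py 1
```

```text
t 19.27 pos [0.5947 0.0109 0.1557] yaw_y 8.46 z [-0.0011  0.     -1.    ] q [-0.068  0.154  1.578 -0.     1.411 -0.215] F [-4.4  3.5  5.5] tau [ 0.584  0.789 -0.012] op 0.0118
0.08456559797736027 -81.65583209168294
1 [-0.0004  0.0002] -0.2
```

Emit:
send_rows([
  [[0.0004, 0.0006, 0], 0],
  [[0.0004, 0.0012, 0], 0],
  [[0.0004, 0.0012, 0], 0],
])

```text
t: 19.65
tool_pos: [0.5948, 0.0108, 0.1555]
orientation: [-2.051, -2.377, 0.005]
force: [-9.8, 1.1, 8.2]
opening: 0.0122
```

```bash
python3 arc.py 1
```

```text
t 19.65 pos [0.5948 0.0108 0.1555] yaw_y 8.43 z [-3.5e-03 -9.0e-04 -1.0e+00] q [-6.700e-02  1.570e-01  1.575e+00 -1.000e-03  1.413e+00 -2.140e-01] F [-9.8  1.1  8.2] tau [ 0.106  1.698 -0.041] op 0.0122
0.08463739496520518 -81.61219860138705
1 [-0.0004  0.0002] -0.1
```

Emit:
send_rows([
  [[0, -0.001, 0], 0],
  [[0, -0.0015, 0], 0],
])

```text
t: 19.9
tool_pos: [0.5946, 0.0109, 0.1556]
orientation: [2.052, 2.379, -0.001]
force: [-1.1, 1.0, 3.6]
opening: 0.0116
```

Emit:
send_rows([
  [[0, 0, 0], 0],
  [[0, 0, 0], 0],
  [[0, 0, 0], 0],
  [[0, 0, 0], 0],
], jaw=0.05)

```text
t: 20.4
tool_pos: [0.5948, 0.0112, 0.1555]
orientation: [-2.052, -2.379, 0.0]
force: [0.2, 0.3, 0.2]
opening: 0.0467
```

Emit:
send_rows([
  [[0, 0, -0.01], 0],
  [[0, 0, -0.03], 0],
  [[0, 0, -0.06], 0],
  [[0, 0, -0.09], 0],
  [[0.03, 0, -0.11], 0],
  [[0.08, 0, -0.12], 0],
  [[0.13, 0, -0.12], 0],
  [[0.17, 0, -0.12], 0],
  [[0.2, 0, -0.12], 0],
  [[0.2, 0, -0.12], 0],
])

```text
t: 21.65
tool_pos: [0.5653, 0.2112, 0.2775]
orientation: [2.048, 2.381, 0.003]
force: [1.0, -0.1, 1.1]
opening: 0.0504
```

Run:
```python
from h import *
import cv2
st()
for n,o in(("scene",(265,170)),("top",(255,145))):
    im=eyes.read_camera(n)[:,:,::-1];cv2.imwrite(f"pics/{n}4f.png",im)
    a=im[o[1]:o[1]+80,o[0]:o[0]+100]
    cv2.imwrite(f"pics/{n}4.png",cv2.resize(a,None,fx=7,fy=7,interpolation=cv2.INTER_CUBIC))
for n,o in(("scene",(265,170)),("top",(255,145))):
    print(n,[((proj(n,P)-o)*7).round() for P in ([.595,.0105,.176],[.595,.0105,.147])])
```

```text
t 21.65 pos [0.5653 0.2112 0.2775] yaw_y 8.62 z [ 1.9e-03  9.0e-04 -1.0e+00] q [0.272 0.121 1.392 0.    1.626 0.122] F [ 1.  -0.1  1.1] tau [-0.093  0.069 -0.011] op 0.0504
scene [array([280., 236.]), array([281., 292.])]
top [array([379., 196.]), array([380., 216.])]
```

View pics/scene4.png

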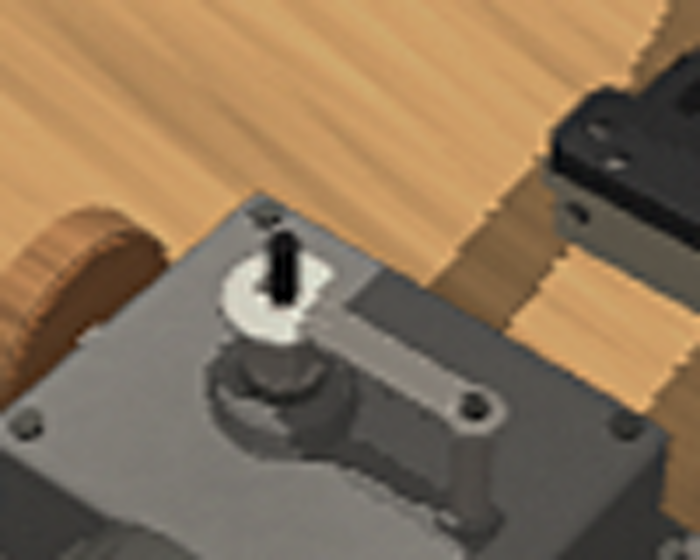

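View pics/top4f.png

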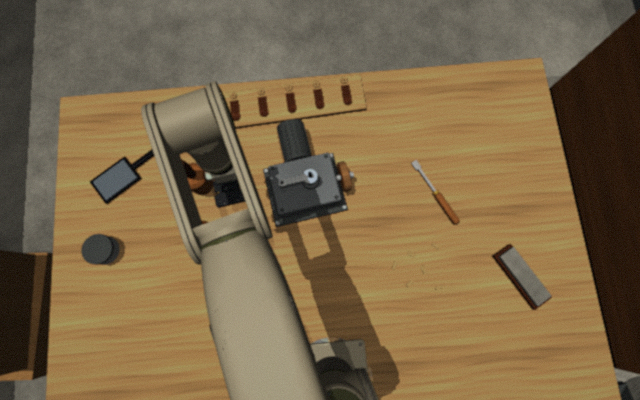

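```bash
python3 -c "
from plant import ticket
print(ticket.close_job())"
```

```text
the job is handed in; nothing more can be done
None
```

I tightened the plug until it was snug, swung the dust cover shut, released it and handed the job in at about 21.7 s; no verdict is reported.

- **Plug:** I turned it clockwise at about 0.2 rad/s. The bite came after 36–45° of turning. I went 41–50° past the bite, and the wrist torque climbed from about 0.3 to 0.47 N m at the end, inside the 0.36–0.57 snug range. The torque readings carry noise of about ±0.03, so the exact bite point is only known to within that 9° step.
- **Cover:** I held the peg and swung the cover round its pivot. It met its stop with the peg within about 0.5 mm of the plug's axis. Pressing 1.2 mm further raised the force to 9.8 N without moving it, so I relieved the pressure and let go.
- **Last checks:** The final pictures show the disc over the plug, with the peg about 1 pixel from where it should appear when shut. The arm is clear and the force is near zero. The gouge looks unmoved. In the last top picture the arm partly hides the mallet and covers the bottle. The open fingertips ended about 38 mm above the mallet's top height, and I felt no contact.

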